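Gauge the tablet-press dies and reject the fouled one

ROBOT

A 7-joint arm with a two-finger parallel gripper is mounted at the origin on the work surface. World frame = base frame: x ahead of the robot, y to its left, z up, the work surface at z = 0. Lengths are in m, angles in rad, forces in N, time in s.
With the tool pointing down it reaches from about 0.425 to 1.025 m from the base axis. Payload 9.4 kg.
Tool frame: the origin (TCP) lies on the centre line of the jaws, within the pads' length; the fingertips stand 22 mm ahead of it and the grasp point (between the pads) lies 3 mm ahead of it; z points along the fingers, y is the direction in which the jaws open and shut (so a half turn about z gives the same grasp; the last joint's range is limited). The gripper opens to 85 mm and grips with 20 to 120 N. Pads are 22 mm wide; open, the fingers measure 114 mm over their backs; the gripper's body (76 mm by 85 mm) begins 54 mm behind the grasp point. The pads swing forward as they close: fully open they stand 13 mm farther back than shut.
Start: joints at [-1.178, 0.599, -0.003, 1.599, 0.002, 0.943, -0.08], TCP at [0.328, 0.646, 0.253] pointing down, gripper open.
Joint ranges: [-2.57, 2.57], [-0.35, 1.97], [-1.29, 1.29], [0.11, 2.56], [-1.05, 4.19], [0.11, 1.86], [-2.63, 2.63]. Speed limits (rad/s): [2.22, 2.22, 3.01, 3.01, 3.14, 3.14, 3.14].

INTERFACE

Orientations are given as a rotation vector (axis times angle).
In Python, from workcell import sensors, eyes, env gives the robot as it stands. The module is installed in compiled form; this text tells all that it offers.
- The arm moves only by the shell command python3 -m creep 'ROWS' [FORCE]. ROWS is JSON, a list of rows, each a list of 3 entries, a list of its own where there are three numbers: the shift along the tool's x, y, z in m, then the turn, a rotation vector about the tool's x, y, z in rad, then the closure in counts, from 0 (fully open) to 255 (shut). A call has 1 to 20 rows; each row is the pose to reach, as a shift and turn from the pose commanded when the call began, along the tool's axes at that moment; what a row does not reach only later rows make up. A row lasts 1/12 s, in which the tool goes at most 41.7 mm and 7.16 degrees, less where a joint would pass 70% of its speed; a pose out of reach is approached as far as the arm can. A call with a gripper value outside its range is refused whole. The fingers move at their own pace and stop on an object; FORCE is the grip in N (left out, the last holds). Time passes only in rows, so rows that repeat a pose let the fingers close. It gives the time, the measured TCP pose, the force and the opening at its end, in the units of the state.
- sensors.sense(): the state, without advancing time (a new reading comes with each control period).
- eyes.camera(name): name is "scene" or "top"; returns a dict with "img" (400x640x3 uint8, red, green, blue), "fovy" (degrees; the focal length in pixels is half the picture's height over the tangent of half this angle, whatever the lens; pixels are square), "cx", "cy" (the principal point, pixels), "rvec" (rotation vector, rad) and "tvec" (3), from world to camera coordinates, as OpenCV has them. Camera axes: x right, y down, z forward; pixel columns grow to the right and rows downward; lengths in m; the calibration is good to about 2 mm. A picture is of the moment at which its call begins. There is no depth.
- env.hand_in(): hands the job in, once; it reports no verdict.
The state is a dict: "time": time; "qpos": joint angles; "dq": joint speeds; "effort": joint torques, N m; "tool_pos": TCP position; "orientation": TCP orientation; "ft_force": force on the tool from outside, world axes, zero at the start; "wrist_torque": the same for the moment, N m; "grip_width": opening from 0.0 (shut) to 1.0 (fully open).
Only numpy, scipy, OpenCV 4.12 (cv2) and the standard library are available. Lean on these libraries where they do the work, as an engineer would, in place of code of your own. Each camera call takes 0.05 s, during which the arm holds its last target. There are 200 camera calls.

TASK

Take the green-handled plug gauge from its stand and try it in each of the three dies in the blue rack, starting at the red-dot end and working along: let it go gently down until it is fully home on its shoulder or stops short, and never press it into a die with more than 20 N. Put the gauge back in its stand, fully down, then set the one die that stopped it upright on the floor of the red tray without dropping it. Leave the two good dies seated in the rack and do not disturb the other things on the bench.

Things in the scene. Friction and masses are not known exactly. Their poses are not given: they have to be found in the camera images.
- rack: Rack for dies, fixed to the bench; origin on the bench under its middle, long side along y. A blue plate, 84 x 250 x 14 mm, top 28 mm above the bench, floats on springs over an aluminium plate (100 x 266 x 4 mm): it sinks under more than about 6 N, 1 mm per 2 N, at most 10 mm. Two red dots mark its +y end. Three round pockets, 40 mm wide, 8 deep, 75 apart, each hold an upright die.
- mouth_1 (a point): Point of the blue plate at the middle of its first (red-dot end) pocket, level with the top face of the die standing there at the start: 52 mm above the bench, 24 mm above the plate's top. The three dies look alike: round steel bushings, 36 mm outside diameter (37.3 at most), 32 mm tall, about 150 g, with a dark 13.5 mm round bore.
- mouth_2 (a point): Point of the blue plate at the middle of its middle pocket, level with the top face of the die standing there at the start: 52 mm above the bench, 24 mm above the plate's top. In two dies the bore goes straight through; in one it is fouled: narrowed to 9.6 mm from 9.5 mm below the top face down, so that the gauge stops about 11 mm in.
- mouth_3 (a point): Point of the blue plate at the middle of its third (far from the dots) pocket, level with the top face of the die standing there at the start: 52 mm above the bench, 24 mm above the plate's top. The dies stand loose, up to 1.4 mm off the middle of their pockets; which die stands where changes from start to start.
- gauge_handle (a point): Centre of the round green handle of the plug gauge; z axis up along the gauge. Handle 22 mm diameter, 50 mm long; a flat shoulder at its lower end; below it the steel pin, 12 mm diameter, 28 mm long, its last 2.5 mm tapered to 7 mm. About 80 g. At the start it stands in its stand, pin down, shoulder on the stand's top.
- gauge_tip (a point): Lower end of the gauge's pin, on its axis, 53 mm below the centre of the handle.
- stand_mouth (a point): Centre of the mouth, on the top face, of the hole in the gauge's fixed grey stand (block 70 x 70 x 45 mm); the hole is 16 mm wide and 36 mm deep.
- tray_floor (a point): Centre of the inner floor (4 mm above the bench) of the fixed red reject tray, 130 x 130 mm outside, walls 4 mm thick and 22 mm high above the bench.
- jar_center (a point): Bystander: amber jar with white cap, 60 mm diameter, 60 mm tall; half-way up.
- beaker_center (a point): Bystander: glass beaker, 84 mm diameter, 75 mm tall; half-way up.
- boat_center (a point): Bystander: small black weighing boat, 60 x 60 x 14 mm; half-way up.
- palette_knife_center (a point): Bystander: palette knife lying flat, 200 mm long, 12 mm thick; its middle.
- punch_center (a point): Bystander: steel press punch standing on its 32 mm foot, 60 mm tall; half-way up.
- pill_jar_center (a point): Bystander: white jar with blue cap, 48 mm diameter, 70 mm tall; half-way up.
There are look-alikes about, which are no part of the job. There is more than one size of the part that bears gauge_handle; the job needs the smallest. What is shaped like the part that bears stand_mouth but pink is not meant.

How it is judged:
On the way, in this order (a step that is already met when the one before it is completed fails the run):
1. gauge tried in the first die (red-dot end): tip within 6 mm of the pocket's middle and 25.5 mm or more below the die's top face or, in the fouled die, 6 mm or more and resting on it (horizontal distance between gauge_tip and mouth_1 below 0.006 m and (z of gauge_tip in the frame of mouth_1 below -0.0255 m or (horizontal distance between die_b_center and mouth_1 below 0.006 m and z of gauge_tip in the frame of mouth_1 below -0.006 m and contact force between gauge and die_b above 1 N))), for 0.1 s.
2. gauge tried in the second (middle) die: tip within 6 mm of the pocket's middle and 25.5 mm or more below the die's top face or, in the fouled die, 6 mm or more and resting on it (horizontal distance between gauge_tip and mouth_2 below 0.006 m and (z of gauge_tip in the frame of mouth_2 below -0.0255 m or (horizontal distance between die_b_center and mouth_2 below 0.006 m and z of gauge_tip in the frame of mouth_2 below -0.006 m and contact force between gauge and die_b above 1 N))), for 0.1 s.
3. gauge tried in the third die: tip within 6 mm of the pocket's middle and 25.5 mm or more below the die's top face or, in the fouled die, 6 mm or more and resting on it (horizontal distance between gauge_tip and mouth_3 below 0.006 m and (z of gauge_tip in the frame of mouth_3 below -0.0255 m or (horizontal distance between die_b_center and mouth_3 below 0.006 m and z of gauge_tip in the frame of mouth_3 below -0.006 m and contact force between gauge and die_b above 1 N))), for 0.1 s.
4. with the gauge back in its stand, fouled die upright in the tray while still held, its underside less than 8 mm above the tray's floor (horizontal distance between die_b_center and tray_floor below 0.055 m and angle between die_b_center's own z axis and vertical below 0.12 rad and horizontal distance between gauge_tip and stand_mouth below 0.006 m and z of gauge_tip in the frame of stand_mouth below -0.0255 m and z of die_b_center in the frame of tray_floor below 0.024 m and contact force between the fingers and die_b above 0.5 N), for 0.05 s.
At the end, for the whole second after the job is handed in: Fouled die at rest upright (7 deg) on the tray's floor, within 55 mm of its middle; both good dies upright (4.5 deg) in rack pockets (within 9 mm); gauge at rest in its stand, upright (4.5 deg), pin at least 25.5 mm below the stand's top (horizontal distance between die_b_center and tray_floor below 0.055 m and angle between die_b_center's own z axis and vertical below 0.12 rad and z of die_b_center in the frame of tray_floor below 0.019 m and (distance between die_a_center and mouth_1 below 0.0185 m or distance between die_a_center and mouth_2 below 0.0185 m or distance between die_a_center and mouth_3 below 0.0185 m) and angle between each of die_a_center, die_c_center, gauge_tip's own z axis and vertical below 0.08 rad and (distance between die_c_center and mouth_1 below 0.0185 m or distance between die_c_center and mouth_2 below 0.0185 m or distance between die_c_center and mouth_3 below 0.0185 m) and horizontal distance between gauge_tip and stand_mouth below 0.006 m and z of gauge_tip in the frame of stand_mouth below -0.0255 m and linear speed of each of gauge, die_b below 0.02 m/s); the robot touches nothing.
It fails at once if the gauge is pressed on a die with more than 20 N (5 N allowed for shocks) (contact force between gauge and die_a above 25 N or contact force between gauge and die_b above 25 N or contact force between gauge and die_c above 25 N).
It fails at once if a bystander is moved by more than 25 mm (distance of any of jar_center, beaker_center, boat_center, palette_knife_center, punch_center, pill_jar_center from where it was at the start of the episode above 0.025 m).
It also fails if it takes over 67 s, if anything falls off the work surface, if the arm or the gripper's body presses on something with over 40 N, if the wrist force passes 120 N, or if a joint passes its speed limit or range.

## Working session

There is one attempt and no reset: what is moved stays moved. The work goes in short steps, Python scripts to look and compute and a shell command to move; the robot and the scene stay as the last step left them, time stands still between calls to the robot, and variables do not carry over. Pictures are saved under pics/ and viewed, about 8 in all and at most 12, crops included, and the job is handed in when it is done.

```bash
mkdir -p pics; cat > h.py <<'E'
import numpy as np, cv2
from scipy.spatial.transform import Rotation as R
from workcell import sensors, eyes, env
def cam(n,path=None):
    c=eyes.camera(n)
    if path: cv2.imwrite(path,c["img"][:,:,::-1])
    f=200/np.tan(np.radians(c["fovy"])/2)
    c["K"]=np.array([[f,0,c["cx"]],[0,f,c["cy"]],[0,0,1]]); c["Rm"]=R.from_rotvec(np.ravel(c["rvec"])).as_matrix()
    c["t"]=np.ravel(c["tvec"]); c["C"]=-c["Rm"].T@c["t"]
    return c
def ray(c,u,v,z):
    d=c["Rm"].T@np.linalg.solve(c["K"],[u,v,1.]); return c["C"]+d*(z-c["C"][2])/d[2]
def proj(c,p):
    q=c["K"]@(c["Rm"]@np.asarray(p,float)+c["t"]); return q[:2]/q[2]
E
python3 - <<'E'
from h import *
for n in("scene","top"):
    c=cam(n,f"pics/{n}0.png"); print(n,c["C"].round(3),c["K"][0,0].round(1),c["cx"],c["cy"],c["Rm"].round(3).tolist(), {k:v for k,v in c.items() if k not in("img","K","Rm","C","t")})
s=sensors.sense(); print(s); print(R.from_rotvec(s["orientation"]).as_matrix().round(3))
E
```

```text
scene [1.064 0.631 0.731] 378.0 323.4812008530201 197.7826807637909 [[-0.75, 0.661, -0.015], [0.445, 0.487, -0.752], [-0.49, -0.57, -0.659]] {'fovy': 55.76927376294656, 'cx': 323.4812008530201, 'cy': 197.7826807637909, 'rvec': array([ 0.93883586,  2.45929382, -1.12238123]), 'tvec': array([ 0.39222273, -0.23111427,  1.36307314])}
top [0.346 0.083 1.283] 491.8 322.2379548291878 193.9950173494881 [[0.028, -1.0, 0.009], [-0.982, -0.029, -0.185], [0.186, -0.003, -0.983]] {'fovy': 44.25829278656299, 'cx': 322.2379548291878, 'cy': 193.9950173494881, 'rvec': array([ 2.15704127, -2.09502829,  0.20545881]), 'tvec': array([0.06206052, 0.5803751 , 1.19685944])}
{'time': 0.1, 'qpos': array([-1.17773401,  0.6000428 , -0.00252844,  1.60003887,  0.0018029 ,
        0.94290987, -0.07980239]), 'dq': array([-5.37139613e-04, -2.04737752e-03,  2.11043877e-03, -2.42216094e-03,
       -1.03207267e-04,  1.70073426e-05,  6.70828318e-04]), 'effort': array([ 4.46891339e-03, -7.77984381e+01,  1.56995963e+00, -2.58622634e+01,
        1.27319328e-02,  5.58556450e-03, -1.99960164e-05]), 'tool_pos': array([0.32803117, 0.64611146, 0.25250912]), 'orientation': array([-7.31021738e-01, -3.05516558e+00,  2.17463398e-03]), 'ft_force': array([ 0.25487801, -0.07537309,  0.38890507]), 'wrist_torque': array([-0.03528965,  0.02412198, -0.02846125]), 'grip_width': 0.999092111471211}
[[-0.892  0.453 -0.001]
 [ 0.453  0.892 -0.001]
 [-0.    -0.001 -1.   ]]
```

View pics/top0.png

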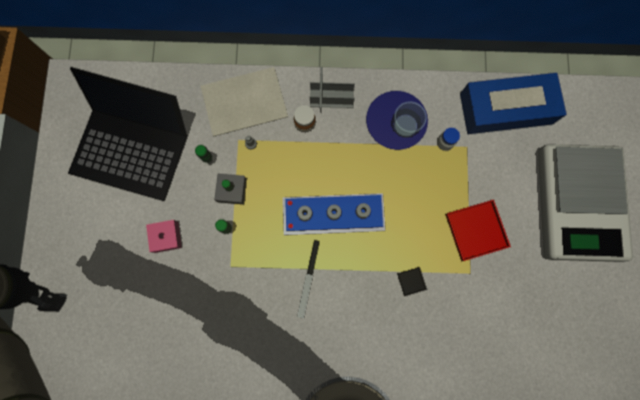

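View pics/scene0.png

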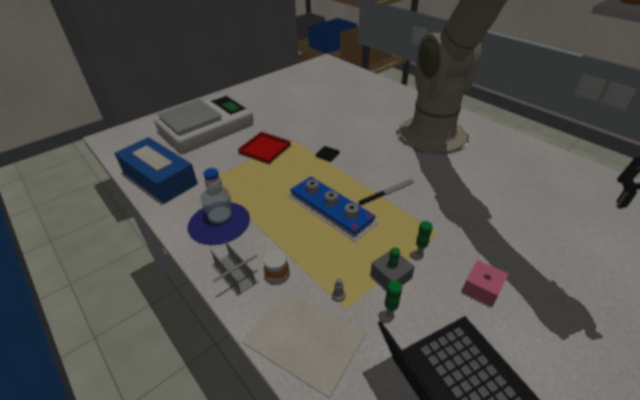

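The top view shows green handles at (203,152), (227,186) in the grey stand, and (222,226). It also shows the pink block decoy at (163,236), the rack at (334,213) with its red dots at the left (+y) end, and the tray at (478,230). The scene view matches: greens at (394,258) on the stand, (424,234) and (393,295). Next I'll measure these and check the choice in a crop.

```bash
cat > meas.py <<'E'
from h import *
def blobs(img,lo,hi,amin=15):
    hsv=cv2.cvtColor(img,cv2.COLOR_RGB2HSV); m=cv2.inRange(hsv,lo,hi)
    n,l,st,ce=cv2.connectedComponentsWithStats(m)
    return [(ce[i].round(1),st[i].tolist(),np.argwhere(l==i)[:,::-1]) for i in range(1,n) if st[i][4]>=amin]
def circles(c,lo,hi):pass
E
python3 - <<'E'
from meas import *
T=cam("top");S=cam("scene")
for n,c in(("top",T),("scene",S)):
    for b in blobs(c["img"],(45,90,25),(85,255,255)): print(n,"green",b[0],b[1])
# blue plate corners
for b in blobs(T["img"],(105,120,60),(125,255,255),300):
    if 250<b[0][0]<400 and 180<b[0][1]<240:
        r=cv2.minAreaRect(b[2].astype(np.float32)); bx=cv2.boxPoints(r)
        P=np.array([ray(T,*q,.028) for q in bx]); print("plate",P.round(4).tolist(),P.mean(0).round(4),[np.linalg.norm(P[i]-P[i-1]).round(4) for i in range(4)])
for b in blobs(T["img"],(0,150,80),(6,255,255),3)+blobs(T["img"],(172,150,80),(180,255,255),3):
    print("red",b[0],b[1],ray(T,*b[0],.028).round(3))
    if b[1][4]>500:
        r=cv2.minAreaRect(b[2].astype(np.float32)); bx=cv2.boxPoints(r)
        P=np.array([ray(T,*q,.022) for q in bx]); print("tray",P.round(4).tolist(),P.mean(0).round(4),[np.linalg.norm(P[i]-P[i-1]).round(4) for i in range(4)])
t=T["img"][130:245,140:400,::-1]; s=S["img"][165:325,280:440,::-1]
o=np.zeros((600,780,3),np.uint8); o[:345]=cv2.resize(t,None,fx=3,fy=3,interpolation=2)
cv2.imwrite("pics/top_crop.png",o[:345]); cv2.imwrite("pics/both.png",np.vstack([o[:345],np.hstack([cv2.resize(s,(255,255),interpolation=2),cv2.resize(S["img"][165:325,280:440,::-1][55:,70:],(255,255*105//90),interpolation=2)[:255],np.zeros((255,270,3),np.uint8)])]))
E
```

```text
top green [201.9 152. ] [195, 145, 15, 16, 132]
top green [226.4 184.3] [222, 180, 10, 10, 77]
top green [222.  225.6] [216, 220, 14, 12, 126]
top green [584.5 241.2] [570, 234, 30, 16, 446]
scene green [230.2 105.9] [221, 101, 19, 11, 122]
scene green [423.8 233.7] [417, 221, 15, 27, 261]
scene green [393.7 257.2] [389, 248, 10, 20, 146]
scene green [392.9 293.8] [386, 281, 16, 30, 351]
plate [[0.5684, 0.1749, 0.028], [0.5862, -0.0737, 0.028], [0.5034, -0.0775, 0.028], [0.4861, 0.1681, 0.028]] [0.536  0.0479 0.028 ] [np.float64(0.0826), np.float64(0.2492), np.float64(0.0828), np.float64(0.2462)]
red [477.3 230.1] [447, 200, 63, 60, 2374] [ 0.501 -0.322  0.028]
tray [[0.5418, -0.2453, 0.022], [0.5869, -0.3694, 0.022], [0.4627, -0.406, 0.022], [0.4192, -0.2839, 0.022]] [ 0.5027 -0.3261  0.022 ] [np.float64(0.1284), np.float64(0.1321), np.float64(0.1294), np.float64(0.1297)]
red [289.5 202.5] [289, 202, 2, 2, 4] [0.558 0.163 0.028]
red [290.2 225.6] [289, 225, 3, 2, 5] [0.498 0.159 0.028]
red [289.5 202.5] [288, 201, 4, 4, 8] [0.558 0.163 0.028]
red [290.  224.3] [289, 224, 3, 2, 3] [0.502 0.159 0.028]
red [290. 227.] [289, 227, 3, 1, 3] [0.495 0.159 0.028]
```

View pics/both.png

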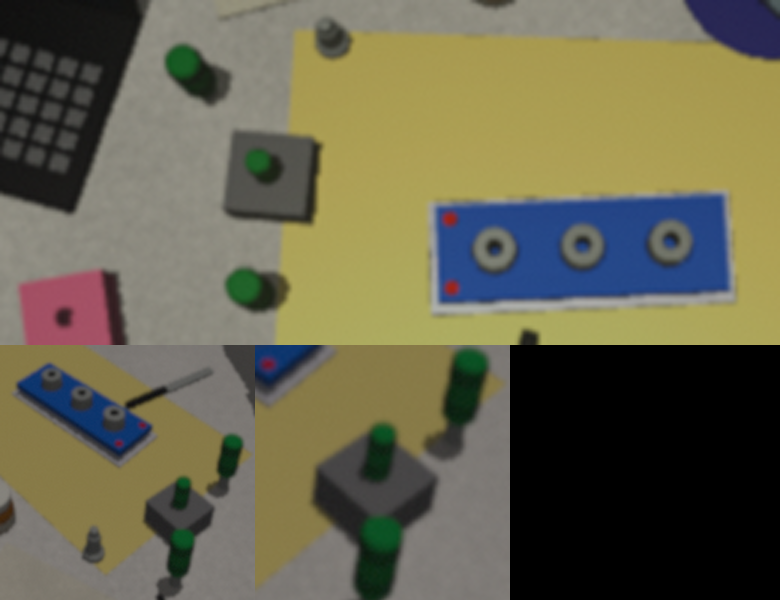

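The crop confirms it: the thin, short handle in the grey stand (top crop 258,162) is the smallest. The two fatter ones stand on the bench and are look-alikes, as is the pink block. Next are sub-pixel centres for the handle top, the die tops and the stand.

```bash
python3 - <<'E'
from meas import *
T=cam("top");S=cam("scene")
def V(c,u0,u1,v0,v1):
    g=cv2.cvtColor(c["img"],cv2.COLOR_RGB2HSV)[v0:v1,u0:u1]; return g
print("green ch top\n",T["img"][176:196,218:238,1]); print("red ch\n",T["img"][176:196,218:238,0])
print("scene g\n",S["img"][244:262,384:404,1])
# dies: low saturation bright inside plate
for n,c in(("top",T),("scene",S)):
    g=cv2.cvtColor(c["img"],cv2.COLOR_RGB2HSV); 
    for k,m in enumerate([(.5307,.1227,.052),(.536,.0479,.052),(.5413,-.0269,.052)]):
        p=proj(c,m); u,v=p.round().astype(int); w=11
        a=cv2.resize(c["img"][v-w:v+w+1,u-w:u+w+1],None,fx=8,fy=8,interpolation=cv2.INTER_CUBIC)
        # subpixel: pixel (x) of upsampled -> (x+.5)/8-.5+u-w
        h=cv2.cvtColor(a,cv2.COLOR_RGB2HSV); red=a[:,:,0]
        thr,mk=cv2.threshold(red,0,255,cv2.THRESH_OTSU)
        cs,_=cv2.findContours(mk,cv2.RETR_CCOMP,cv2.CHAIN_APPROX_NONE)
        for ct in cs:
            if cv2.contourArea(ct)<200: continue
            e=cv2.fitEllipse(ct); ce=(np.array(e[0])+.5)/8-.5+[u-w,v-w]
            print(n,k+1,"pred",p.round(1),"ell",ce.round(2),(np.array(e[1])/8).round(1),"thr",thr,"xy@.052",ray(c,*ce,.052).round(4))
# stand
    p=proj(c,[.605,.31,.045]); print("standpred",p)
g=cv2.cvtColor(T["img"],cv2.COLOR_RGB2HSV)
print("stand sat\n",g[170:206:2,210:250:2,1]); print("V\n",g[170:206:2,210:250:2,2])
E
```

```text
green ch top
 [[81 80 80 81 81 81 81 81 81 81 80 81 80 81 81 81 81 83 83 84]
 [81 80 80 81 81 80 81 81 82 81 80 80 81 82 82 82 82 82 83 81]
 [80 80 81 80 80 81 81 79 79 80 82 82 82 82 82 82 82 83 82 83]
 [80 80 80 80 81 80 78 76 74 75 78 81 83 83 82 83 82 83 82 82]
 [80 81 81 79 81 81 83 81 80 80 78 76 79 80 80 82 82 82 83 83]
 [80 82 81 80 83 88 92 92 92 89 83 72 64 64 71 79 83 83 82 82]
 [79 80 80 81 84 92 94 95 94 93 88 71 50 45 54 69 81 82 82 82]
 [80 81 81 82 87 93 94 94 94 95 89 72 47 36 42 59 77 83 83 83]
 [81 81 82 82 87 93 95 95 94 95 87 71 47 34 38 51 69 82 83 84]
 [82 81 82 81 83 88 93 94 93 89 81 63 43 35 35 42 61 79 83 83]
 [81 82 82 80 78 78 84 86 84 73 66 50 37 35 36 41 61 79 84 83]
 [82 82 81 81 75 69 68 68 64 53 46 39 36 37 37 50 69 81 84 83]
 [82 81 81 82 79 72 63 52 45 41 38 38 38 35 41 58 77 84 83 84]
 [82 82 82 83 83 79 72 54 42 37 37 38 37 39 51 68 82 85 83 83]
 [80 82 82 82 83 83 79 67 52 45 42 41 44 55 67 79 84 84 84 84]
 [83 82 82 83 82 83 83 78 71 64 60 60 66 75 79 84 84 84 85 84]
 [81 83 82 82 83 82 83 82 81 80 79 77 80 83 84 83 84 83 84 84]
 [82 83 83 83 8
[... 6808 characters left out ...]
  73  45
  142 174]
 [142 145 135  86  82  83  83  79  52  42  44  67  85  85  85  86  70  50
  165 174]
 [143 146 131  84  82  83  84  83  82  80  81  85  85  85  85  85  63  52
  164 174]
 [144 145 126  83  82  83  83  83  84  85  84  84  86  85  85  85  59  58
  165 173]
 [142 144 119  82  84  83  84  84  85  84  85  85  86  86  86  84  50  59
  165 173]
 [140 138 105  82  84  84  84  85  85  85  85  86  86  86  85  85  47  63
  165 174]
 [140 143 116  60  56  60  64  67  70  75  77  80  83  84  85  79  42  70
  166 173]
 [143 146 140 117  87  71  63  60  57  53  51  46  48  49  49  52  39 108
  174 174]
 [144 145 143 142 142 142 142 138 141 131 127 119 124 130 126 108 100 135
  174 172]]
```

```bash
python3 - <<'E'
from meas import *
T=cam("top");S=cam("scene")
def cap(c,u0,v0,w,z):
    a=c["img"][v0-w:v0+w+1,u0-w:u0+w+1].astype(np.float32)
    d=np.clip(a[:,:,1]-a[:,:,0],0,255); d=cv2.resize(d,None,fx=8,fy=8,interpolation=cv2.INTER_CUBIC)
    m=(d>d.max()*.5).astype(np.uint8); cs,_=cv2.findContours(m,0,1); ct=max(cs,key=cv2.contourArea)
    e=cv2.fitEllipse(ct); ce=(np.array(e[0])+.5)/8-.5+[u0-w,v0-w]
    print("cap",ce.round(2),(np.array(e[1])/8).round(1),ray(c,*ce,z).round(4)); return ray(c,*ce,z)
g=cap(T,226,184,9,.095); cap(S,394,253,9,.095); cap(T,202,152,10,.1);cap(T,222,225,10,.1)
# stand top face: low-sat V~83
hsv=cv2.cvtColor(T["img"],cv2.COLOR_RGB2HSV); m=cv2.inRange(hsv,(0,0,74),(180,45,92)); m[:170]=0;m[206:]=0;m[:,:208]=0;m[:,250:]=0
m=cv2.morphologyEx(m,cv2.MORPH_CLOSE,np.ones((15,15))); r=cv2.minAreaRect(np.argwhere(m>0)[:,::-1].astype(np.float32)); bx=cv2.boxPoints(r)
P=np.array([ray(T,*q,.045) for q in bx]); print("stand",P.mean(0).round(4),[np.linalg.norm(P[i]-P[i-1]).round(3) for i in range(4)])
s=sensors.sense(); Rt=R.from_rotvec(s["orientation"]).as_matrix()
for z in (.16,): print("shift tool", (Rt.T@(np.r_[g[:2],z]-s["tool_pos"])).round(4))
E
```

```text
cap [225.41 183.3 ] [7.4 7.8] [0.5902 0.3184 0.095 ]
cap [394.76 251.3 ] [6.7 7.6] [0.5943 0.319  0.095 ]
cap [200.32 150.19] [10.5 10.6] [0.6713 0.385  0.1   ]
cap [220.76 224.94] [10.9 11.2] [0.4863 0.3219 0.1   ]
stand [0.5867 0.3188 0.045 ] [np.float64(0.067), np.float64(0.074), np.float64(0.068), np.float64(0.074)]
shift tool [-0.3822 -0.1738  0.0932]
```

```bash
python3 -m creep '[[[-0.382,-0.174,0.05],[0,0,1.101],0],[[-0.382,-0.174,0.05],[0,0,1.101],0],[[-0.382,-0.174,0.05],[0,0,1.101],0],[[-0.382,-0.174,0.05],[0,0,1.101],0],[[-0.382,-0.174,0.05],[0,0,1.101],0],[[-0.382,-0.174,0.05],[0,0,1.101],0],[[-0.382,-0.174,0.05],[0,0,1.101],0],[[-0.382,-0.174,0.05],[0,0,1.101],0],[[-0.382,-0.174,0.05],[0,0,1.101],0],[[-0.382,-0.174,0.05],[0,0,1.101],0],[[-0.382,-0.174,0.05],[0,0,1.101],0],[[-0.382,-0.174,0.05],[0,0,1.101],0],[[-0.382,-0.174,0.05],[0,0,1.101],0],[[-0.382,-0.174,0.05],[0,0,1.101],0],[[-0.382,-0.174,0.05],[0,0,1.101],0],[[-0.382,-0.174,0.05],[0,0,1.101],0]]' 60; python3 -c "
from h import *
s=sensors.sense();Rt=R.from_rotvec(s['orientation']).as_matrix();print(Rt.round(4).tolist(),(Rt.T@(np.r_[.5905,.3185,.078]-s['tool_pos'])).round(4),s['ft_force'])"
```

```text
time: 1.73
tool_pos: [0.5892, 0.32, 0.2034]
orientation: [-2.218, -2.224, -0.0]
ft_force: [-0.1, 0.5, -0.1]
grip_width: 1.001
[[-0.0024, 1.0, -0.0002], [1.0, 0.0024, 0.0005], [0.0005, -0.0002, -1.0]] [-0.0015  0.0014  0.1254] [-0.09728556  0.5204776  -0.07876602]
```

```bash
python3 -m creep '[[[-0.0015,0.0014,0.04],[0,0,0],0],[[-0.0015,0.0014,0.08],[0,0,0],0],[[-0.0015,0.0014,0.11],[0,0,0],0],[[-0.0015,0.0014,0.125],[0,0,0],0],[[-0.0015,0.0014,0.125],[0,0,0],0],[[-0.0015,0.0014,0.125],[0,0,0],0],[[-0.0015,0.0014,0.125],[0,0,0],255],[[-0.0015,0.0014,0.125],[0,0,0],255],[[-0.0015,0.0014,0.125],[0,0,0],255],[[-0.0015,0.0014,0.125],[0,0,0],255],[[-0.0015,0.0014,0.125],[0,0,0],255],[[-0.0015,0.0014,0.125],[0,0,0],255],[[-0.0015,0.0014,0.125],[0,0,0],255],[[-0.0015,0.0014,0.125],[0,0,0],255],[[-0.0015,0.0014,0.125],[0,0,0],255],[[-0.0015,0.0014,0.125],[0,0,0],255]]' 60
```

```text
time: 3.07
tool_pos: [0.5916, 0.3171, 0.0792]
orientation: [-2.221, -2.221, -0.001]
ft_force: [-1.2, -0.5, 5.1]
grip_width: 0.244
```

```bash
python3 -m creep '[[[0,0,-0.02],[0,0,0],255],[[0,0,-0.05],[0,0,0],255],[[0,0,-0.065],[0,0,0],255],[[0,0,-0.065],[0,0,0],255],[[0,0,-0.065],[0,0,0],255]]'; python3 - <<'E'
from h import *
T=cam("top");S=cam("scene")
a=cv2.resize(T["img"][150:230,170:290],(480,320),interpolation=2);b=cv2.resize(S["img"][180:300,340:460],(320,320),interpolation=2)
cv2.imwrite("pics/lift.png",np.hstack([a,b])[:,:,::-1]); s=sensors.sense(); print(s["tool_pos"],R.from_rotvec(s["orientation"]).as_matrix().round(4).tolist())
E
```

```text
time: 3.48
tool_pos: [0.5917, 0.3171, 0.1442]
orientation: [2.221, 2.221, 0.003]
ft_force: [-1.1, -0.4, -1.1]
grip_width: 0.243
[0.59081149 0.31673791 0.14243634] [[-0.0003, 1.0, -0.0012], [1.0, 0.0003, -0.0006], [-0.0005, -0.0012, -1.0]]
```

View pics/lift.png

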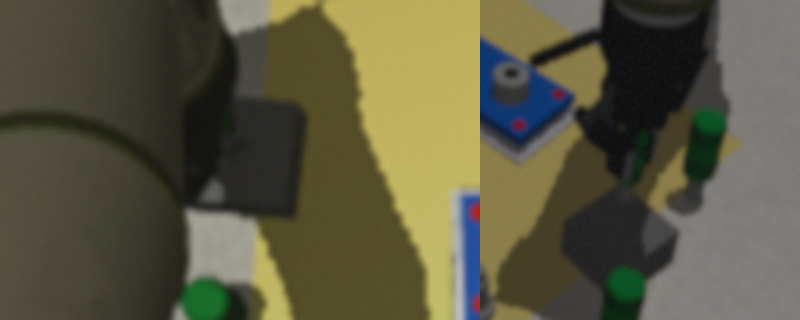

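The gauge is held upright with its pin clear of the stand (scene crop 630,165). Moving over die 1.

```bash
python3 -m creep '[[[-0.04,-0.012,0],[0,0,0],255],[[-0.08,-0.024,0],[0,0,0],255],[[-0.12,-0.036,0],[0,0,0],255],[[-0.16,-0.048,0],[0,0,0],255],[[-0.1955,-0.0593,0],[0,0,0],255],[[-0.1955,-0.0593,0.01],[0,0,0],255],[[-0.1955,-0.0593,0.022],[0,0,0],255],[[-0.1955,-0.0593,0.025],[0,0,0],255],[[-0.1955,-0.0593,0.025],[0,0,0],255],[[-0.1955,-0.0593,0.025],[0,0,0],255]]'; python3 - <<'E'
from h import *
T=cam("top");S=cam("scene")
a=cv2.resize(T["img"][160:260,260:410],(480,320),interpolation=2);b=cv2.resize(S["img"][160:240,310:390],(320,320),interpolation=2)
cv2.imwrite("pics/die1.png",np.hstack([a,b])[:,:,::-1])
s=[sensors.sense()["tool_pos"]];print(s)
E
```

```text
time: 4.42
tool_pos: [0.532, 0.1218, 0.1177]
orientation: [-2.22, -2.222, 0.002]
ft_force: [-0.5, 0.0, -1.5]
grip_width: 0.239
[array([0.53228812, 0.12191008, 0.11831314])]
```

View pics/die1.png

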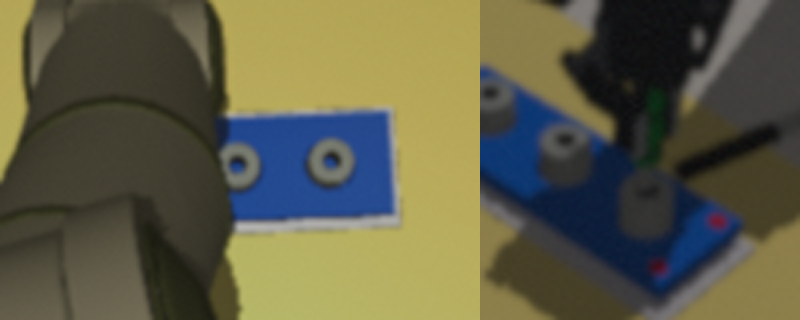

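```bash
python3 -m creep '[[[0,0,0.002],[0,0,0],255],[[0,0,0.004],[0,0,0],255],[[0,0,0.006],[0,0,0],255],[[0,0,0.008],[0,0,0],255],[[0,0,0.008],[0,0,0],255]]'; python3 -m creep '[[[0,0,0.001],[0,0,0],255],[[0,0,0.002],[0,0,0],255],[[0,0,0.002],[0,0,0],255]]'
```

```text
time: 4.93
tool_pos: [0.5322, 0.1216, 0.1105]
orientation: [-2.221, -2.222, -0.001]
ft_force: [-1.5, 0.1, 9.4]
grip_width: 0.24
time: 5.18
tool_pos: [0.5322, 0.1216, 0.1089]
orientation: [-2.221, -2.221, -0.001]
ft_force: [-2.6, 0.6, 11.3]
grip_width: 0.243
```

```bash
python3 -m creep '[[[0,0,-0.004],[0,0,0],255],[[0,0,-0.009],[0,0,0],255],[[0,0,-0.009],[0,0,0],255],[[0,0,-0.009],[0,0,0],255]]'; python3 - <<'E'
from h import *
S=cam("scene")
s=sensors.sense(); p=s["tool_pos"]; print(p,s["wrist_torque"],s["ft_force"])
for nm,q in (("bore1",(.5309,.1229,.052)),("tip",(p[0],p[1],p[2]-.0622)),("handle bottom",(p[0],p[1],p[2]-.0342))): print(nm,proj(S,q).round(1))
b=S["img"][175:225,320:395].astype(np.float32); b=np.clip((b/255)**.6*255*1.2,0,255).astype(np.uint8)
cv2.imwrite("pics/die1b.png",cv2.resize(b,None,fx=10,fy=10,interpolation=2)[:,:,::-1])
E
```

```text
time: 5.52
tool_pos: [0.5324, 0.1215, 0.1175]
orientation: [2.221, 2.221, 0.001]
ft_force: [0.4, -0.0, -1.0]
grip_width: 0.239
[0.53221771 0.12145585 0.11727378] [ 0.01454509  0.04641447 -0.00435701] [ 0.46004529 -0.15693455 -1.06080497]
bore1 [351.7 207.5]
tip [351.  206.6]
handle bottom [351.3 198.6]
```

View pics/die1b.png

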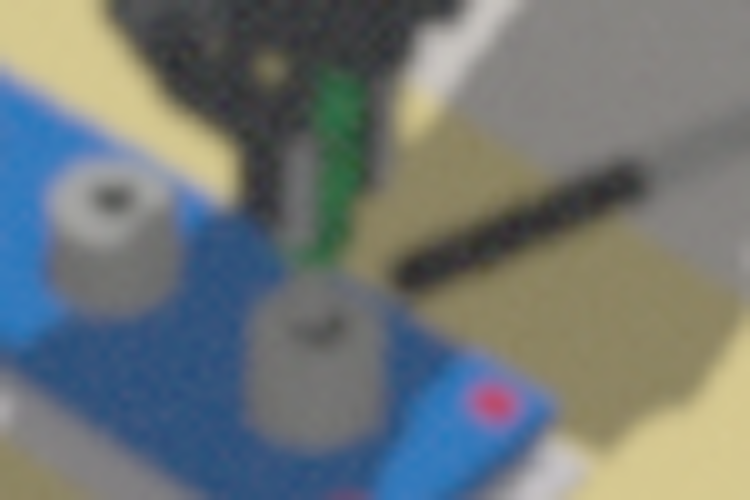

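```bash
python3 - <<'E'
from h import *
S=cam("scene"); p=sensors.sense()["tool_pos"]
im=S["img"].astype(float)
for v in range(180,204):
    d=np.clip(im[v,340:365,1]-im[v,340:365,0]-8,0,None); print(v,d.sum().round(), ((d*np.arange(340,365)).sum()/d.sum()).round(2) if d.sum()>20 else None, end=" | ")
print()
for z in (.0158,.005,-.0142,-.0342,-.0622): print(z,proj(S,p+[0,0,z]).round(2))
print("shift 1mm y at tip:",(proj(S,p+[0,.001,-.06])-proj(S,p+[0,0,-.06])).round(3)," 1mm x",(proj(S,p+[.001,0,-.06])-proj(S,p+[0,0,-.06])).round(3))
print("lum"); print(im[198:212,340:364,:].mean(2).astype(int))
E
```

```text
180 0.0 None | 181 0.0 None | 182 23.0 352.91 | 183 42.0 353.4 | 184 71.0 353.56 | 185 87.0 353.66 | 186 89.0 353.43 | 187 77.0 353.27 | 188 49.0 353.47 | 189 39.0 353.59 | 190 37.0 353.62 | 191 52.0 353.79 | 192 63.0 353.63 | 193 69.0 353.38 | 194 70.0 353.2 | 195 60.0 351.02 | 196 59.0 347.88 | 197 79.0 346.48 | 198 76.0 346.45 | 199 94.0 346.4 | 200 131.0 346.66 | 201 109.0 345.84 | 202 73.0 343.63 | 203 53.0 343.02 | 
0.0158 [352.03 183.67]
0.005 [351.88 187.  ]
-0.0142 [351.62 192.79]
-0.0342 [351.36 198.66]
-0.0622 [351.   206.63]
shift 1mm y at tip: [0.267 0.19 ]  1mm x [-0.271  0.173]
lum
[[35 34 33 32 32 29 30 31 38 43 41 33 24 24 28 39 52 55 56 56 54 50 45 38]
 [34 33 33 33 32 33 32 35 38 39 35 26 23 24 34 45 53 54 55 49 44 38 31 27]
 [32 32 32 34 31 33 34 34 36 34 30 28 28 32 40 50 55 54 49 39 32 24 20 15]
 [34 33 33 33 34 31 34 32 35 37 37 35 35 39 47 53 55 52 42 29 21 19 12 14]
 [34 33 34 32 32 34 32 35 38 42 42 43 42 42 45 53 53 50 38 25 17 14 15 17]
 [32 31 32 31 33 35 36 39 42 43 46 47 45 43 44 47 49 48 40 32 18 14 17 23]
 [33 32 32 35 34 38 38 44 44 46 49 49 46 45 45 46 44 44 43 36 30 29 30 38]
 [33 33 34 34 36 41 44 47 46 45 49 48 45 42 44 47 46 45 42 38 38 39 44 49]
 [33 33 33 33 38 43 48 50 46 44 44 44 41 37 40 46 48 46 40 39 38 44 51 54]
 [32 34 33 35 39 44 47 48 46 40 39 38 34 29 37 45 48 46 40 38 36 40 46 50]
 [35 34 33 35 39 45 48 47 45 39 34 31 29 31 39 47 48 47 41 36 33 39 39 46]
 [34 35 31 34 39 45 49 48 49 44 40 38 35 40 44 47 48 46 42 36 31 34 34 36]
 [33 31 34 33 37 45 46 48 50 48 48 47 45 46 49 49 48 45 40 37 33 32 36 34]
 [31 33 34 35 38 44 47 48 48 49 50 49 50 51 50 49 49 46 41 34 32 33 34 34]]
```

The pin seems to cover the upper-left of bore 1, which leaves the dark crescent at about (352,207). The TCP is also about (+1.3, -1.4) mm off the measured bore, so I'm shifting by that and probing gently again.

```bash
python3 -m creep '[[[0.0014,-0.0013,0],[0,0,0],255],[[0.0014,-0.0013,0],[0,0,0],255],[[0.0014,-0.0013,0.003],[0,0,0],255],[[0.0014,-0.0013,0.006],[0,0,0],255],[[0.0014,-0.0013,0.008],[0,0,0],255],[[0.0014,-0.0013,0.009],[0,0,0],255],[[0.0014,-0.0013,0.009],[0,0,0],255]]'; python3 -c "
from h import *
s=sensors.sense();print(s['wrist_torque'],s['ft_force'])"
```

```text
time: 6.2
tool_pos: [0.5309, 0.1227, 0.1085]
orientation: [-2.222, -2.221, -0.0]
ft_force: [-2.9, -0.8, 11.5]
grip_width: 0.244
[-0.06580863  0.50825984 -0.00441185] [-2.90424224 -0.76524363 11.50250812]
```

```bash
python3 -m creep '[[[0,0,-0.005],[0,0,0],255],[[0,0,-0.009],[0,0,0],255],[[-0.0006,-0.0022,-0.009],[0,0,0],255],[[-0.0006,-0.0022,-0.009],[0,0,0],255],[[-0.0006,-0.0022,-0.006],[0,0,0],255],[[-0.0006,-0.0022,-0.003],[0,0,0],255],[[-0.0006,-0.0022,-0.001],[0,0,0],255],[[-0.0006,-0.0022,0],[0,0,0],255],[[-0.0006,-0.0022,0],[0,0,0],255]]'; python3 -c "
from h import *
s=sensors.sense();print(s['wrist_torque'],s['ft_force'])"
```

```text
time: 6.95
tool_pos: [0.5285, 0.122, 0.1078]
orientation: [-2.221, -2.221, 0.001]
ft_force: [-0.0, -0.4, -1.7]
grip_width: 0.242
[-0.10582088 -0.08448092  0.06892344] [-0.04117673 -0.37792678 -1.73896714]
```

In and free: the force fell to about -1 N, just the gauge's weight. I'm going on down in bounded steps.

```bash
python3 -m creep '[[[0,0,0.002],[0,0,0],255],[[0,0,0.004],[0,0,0],255],[[0,0,0.0055],[0,0,0],255],[[0,0,0.007],[0,0,0],255],[[0,0,0.007],[0,0,0],255],[[0,0,0.007],[0,0,0],255]]'
```

```text
time: 7.45
tool_pos: [0.5289, 0.122, 0.1017]
orientation: [2.221, 2.221, 0.001]
ft_force: [-2.0, -1.0, 7.7]
grip_width: 0.242
```

The gauge stopped about 11 mm in with 9 N, so die 1 looks fouled. I'll hold briefly, withdraw and go to die 2 using the camera spacing.

```bash
python3 -m creep '[[[0,0,0],[0,0,0],255],[[0,0,0],[0,0,0],255],[[0,0,-0.01],[0,0,0],255],[[0,0,-0.025],[0,0,0],255],[[0,0,-0.03],[0,0,0],255],[[-0.035,0.0022,-0.03],[0,0,0],255],[[-0.0743,0.0044,-0.03],[0,0,0],255],[[-0.0743,0.0044,-0.03],[0,0,0],255],[[-0.0743,0.0044,-0.02],[0,0,0],255],[[-0.0743,0.0044,-0.015],[0,0,0],255],[[-0.0743,0.0044,-0.015],[0,0,0],255]]'; python3 -m creep '[[[0,0,0.003],[0,0,0],255],[[0,0,0.006],[0,0,0],255],[[0,0,0.008],[0,0,0],255],[[0,0,0.008],[0,0,0],255]]'
```

```text
time: 8.37
tool_pos: [0.5323, 0.0489, 0.1149]
orientation: [-2.219, -2.222, 0.002]
ft_force: [0.9, 0.9, -1.1]
grip_width: 0.242
time: 8.7
tool_pos: [0.5335, 0.0485, 0.1085]
orientation: [2.22, 2.222, 0.001]
ft_force: [-0.4, -1.2, 2.1]
grip_width: 0.241
```

```bash
python3 -m creep '[[[0,0,0.002],[0,0,0],255],[[0,0,0.003],[0,0,0],255],[[0,0,0.003],[0,0,0],255]]'
```

```text
time: 8.95
tool_pos: [0.5332, 0.0483, 0.105]
orientation: [2.22, 2.222, -0.0]
ft_force: [1.3, -1.4, -0.4]
grip_width: 0.245
```

```bash
python3 -m creep '[[[-0.0004,0.0004,0.002],[0,0,0],255],[[-0.0004,0.0004,0.004],[0,0,0],255],[[-0.0004,0.0004,0.006],[0,0,0],255],[[-0.0004,0.0004,0.006],[0,0,0],255]]'; python3 -m creep '[[[0,0,0.002],[0,0,0],255],[[0,0,0.004],[0,0,0],255],[[0,0,0.006],[0,0,0],255],[[0,0,0.006],[0,0,0],255]]'
```

```text
time: 9.28
tool_pos: [0.5334, 0.0476, 0.0988]
orientation: [-2.221, -2.221, 0.001]
ft_force: [0.2, 0.5, -1.1]
grip_width: 0.236
time: 9.62
tool_pos: [0.5333, 0.0475, 0.0929]
orientation: [-2.221, -2.221, 0.0]
ft_force: [0.5, 0.4, -0.5]
grip_width: 0.241
```

```bash
python3 -m creep '[[[0,0,0.002],[0,0,0],255],[[0,0,0.004],[0,0,0],255],[[0,0,0.006],[0,0,0],255],[[0,0,0.007],[0,0,0],255],[[0,0,0.008],[0,0,0],255],[[0,0,0.008],[0,0,0],255],[[0,0,0.008],[0,0,0],255]]'
```

```text
time: 10.2
tool_pos: [0.5334, 0.0475, 0.0856]
orientation: [-2.221, -2.221, -0.0]
ft_force: [-1.9, -0.3, 6.9]
grip_width: 0.246
```

Die 2 is good: shoulder home with about 8 N. On to die 3.

```bash
python3 -m creep '[[[0,0,-0.01],[0,0,0],255],[[0,0,-0.025],[0,0,0],255],[[0,0,-0.042],[0,0,0],255],[[0,0,-0.045],[0,0,0],255],[[-0.035,0.0026,-0.045],[0,0,0],255],[[-0.0747,0.0056,-0.045],[0,0,0],255],[[-0.0747,0.0056,-0.045],[0,0,0],255],[[-0.0747,0.0056,-0.035],[0,0,0],255],[[-0.0747,0.0056,-0.03],[0,0,0],255],[[-0.0747,0.0056,-0.03],[0,0,0],255],[[-0.0747,0.0056,-0.027],[0,0,0],255],[[-0.0747,0.0056,-0.024],[0,0,0],255],[[-0.0747,0.0056,-0.022],[0,0,0],255],[[-0.0747,0.0056,-0.022],[0,0,0],255]]'
```

```text
time: 11.37
tool_pos: [0.5391, -0.0266, 0.1069]
orientation: [-2.22, -2.223, 0.0]
ft_force: [0.6, -0.2, -1.2]
grip_width: 0.242
```

Entered freely (tip about 7 mm in). Going on down.

```bash
python3 -m creep '[[[0,0,0.002],[0,0,0],255],[[0,0,0.004],[0,0,0],255],[[0,0,0.006],[0,0,0],255],[[0,0,0.008],[0,0,0],255],[[0,0,0.009],[0,0,0],255],[[0,0,0.009],[0,0,0],255]]'; python3 -c "
from h import *
s=sensors.sense();print(s['tool_pos'])"
```

```text
time: 11.87
tool_pos: [0.5391, -0.0272, 0.098]
orientation: [-2.221, -2.221, 0.0]
ft_force: [0.5, -0.3, -0.3]
grip_width: 0.239
[ 0.53905927 -0.02716644  0.09802583]
```

```bash
python3 -m creep '[[[0,0,0.003],[0,0,0],255],[[0,0,0.006],[0,0,0],255],[[0,0,0.008],[0,0,0],255],[[0,0,0.01],[0,0,0],255],[[0,0,0.011],[0,0,0],255],[[0,0,0.012],[0,0,0],255],[[0,0,0.0125],[0,0,0],255],[[0,0,0.0125],[0,0,0],255],[[0,0,0.0125],[0,0,0],255]]'
```

```text
time: 12.62
tool_pos: [0.5391, -0.0273, 0.0861]
orientation: [2.221, 2.221, 0.0]
ft_force: [-0.4, -0.0, 4.0]
grip_width: 0.244
```

Die 3 is good too, fully home, so die 1 is the fouled one. Returning the gauge to the stand by the sum of the shifts so far.

```bash
python3 -m creep '[[[0,0,-0.015],[0,0,0],255],[[0,0,-0.035],[0,0,0],255],[[0,0,-0.055],[0,0,0],255],[[0,0,-0.055],[0,0,0],255],[[0.04,0.0061,-0.055],[0,0,0],255],[[0.08,0.0122,-0.055],[0,0,0],255],[[0.12,0.0183,-0.055],[0,0,0],255],[[0.16,0.0244,-0.055],[0,0,0],255],[[0.2,0.0305,-0.055],[0,0,0],255],[[0.24,0.0366,-0.055],[0,0,0],255],[[0.28,0.0427,-0.055],[0,0,0],255],[[0.32,0.0488,-0.055],[0,0,0],255],[[0.3441,0.0524,-0.055],[0,0,0],255],[[0.3441,0.0524,-0.055],[0,0,0],255],[[0.3441,0.0524,-0.055],[0,0,0],255],[[0.3441,0.0524,-0.035],[0,0,0],255],[[0.3441,0.0524,-0.025],[0,0,0],255],[[0.3441,0.0524,-0.02],[0,0,0],255],[[0.3441,0.0524,-0.016],[0,0,0],255],[[0.3441,0.0524,-0.016],[0,0,0],255]]'
```

```text
time: 14.28
tool_pos: [0.5912, 0.3159, 0.101]
orientation: [-2.222, -2.22, 0.002]
ft_force: [0.1, -0.5, -0.9]
grip_width: 0.241
```

```bash
python3 -m creep '[[[0,0,0.006],[0,0,0],255],[[0,0,0.012],[0,0,0],255],[[0,0,0.017],[0,0,0],255],[[0,0,0.02],[0,0,0],255],[[0,0,0.021],[0,0,0],255],[[0,0,0.022],[0,0,0],255],[[0,0,0.022],[0,0,0],255]]'
```

```text
time: 14.87
tool_pos: [0.5916, 0.3168, 0.0797]
orientation: [2.221, 2.221, -0.0]
ft_force: [-1.0, 0.2, -1.3]
grip_width: 0.244
```

```bash
python3 -m creep '[[[0,0,0.0005],[0,0,0],255],[[0,0,0.001],[0,0,0],255],[[0,0,0.001],[0,0,0],255]]'
```

```text
time: 15.12
tool_pos: [0.5916, 0.317, 0.0793]
orientation: [2.221, 2.221, 0.001]
ft_force: [-0.9, -0.4, 2.3]
grip_width: 0.238
```

```bash
python3 -m creep '[[[0,0,0],[0,0,0],0],[[0,0,0],[0,0,0],0],[[0,0,0],[0,0,0],0],[[0,0,0],[0,0,0],0],[[0,0,0],[0,0,0],0],[[0,0,0],[0,0,0],0],[[0,0,0],[0,0,0],0],[[0,0,-0.02],[0,0,0],0],[[0,0,-0.05],[0,0,0],0],[[0,0,-0.09],[0,0,0],0],[[-0.04,-0.013,-0.09],[0,0,0],0],[[-0.08,-0.026,-0.09],[0,0,0],0],[[-0.12,-0.039,-0.09],[0,0,0],0],[[-0.16,-0.052,-0.09],[0,0,0],0],[[-0.1947,-0.0633,-0.09],[0,0,0],0],[[-0.1947,-0.0633,-0.09],[0,0,0],0],[[-0.1947,-0.0633,-0.09],[0,0,0],0]]'; python3 - <<'E'
from h import *
S=cam("scene");T=cam("top")
a=cv2.resize(T["img"][150:230,170:290],(480,320),interpolation=2);b=cv2.resize(S["img"][170:290,330:450],(320,320),interpolation=2)
cv2.imwrite("pics/back.png",np.hstack([a,b])[:,:,::-1])
E
```

```text
time: 16.53
tool_pos: [0.5279, 0.1197, 0.1693]
orientation: [2.226, 2.216, -0.0]
ft_force: [0.1, 1.1, 0.4]
grip_width: 0.999
```

View pics/back.png

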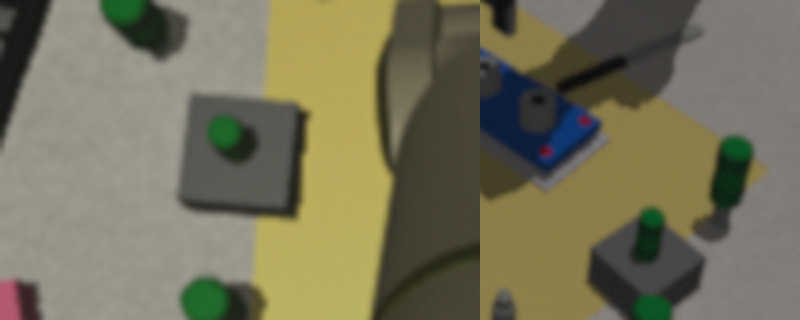

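The gauge stands upright and shoulder-down in its stand (cap at about (226,183), as at the start). Now grasping die 1.

```bash
python3 -m creep '[[[0,0,0.04],[0,0,0],0],[[0,0,0.08],[0,0,0],0],[[0,0,0.1],[0,0,0],0],[[0,0,0.11],[0,0,0],0],[[0,0,0.1163],[0,0,0],0],[[0,0,0.1163],[0,0,0],0],[[0,0,0.1163],[0,0,0],0]]' 50; python3 -m creep '[[[0,0,0],[0,0,0],255],[[0,0,0],[0,0,0],255],[[0,0,0],[0,0,0],255],[[0,0,0],[0,0,0],255],[[0,0,0],[0,0,0],255],[[0,0,0],[0,0,0],255],[[0,0,0],[0,0,0],255],[[0,0,0],[0,0,0],255]]'
```

```text
time: 17.22
tool_pos: [0.5287, 0.1227, 0.0531]
orientation: [2.22, 2.222, 0.001]
ft_force: [0.3, 0.7, -0.6]
grip_width: 0.999
time: 17.88
tool_pos: [0.5286, 0.1224, 0.0532]
orientation: [2.221, 2.221, 0.002]
ft_force: [-0.4, 0.0, 7.2]
grip_width: 0.409
```

```bash
python3 -m creep '[[[0,0,-0.015],[0,0,0],255],[[0,0,-0.035],[0,0,0],255],[[0,0,-0.06],[0,0,0],255],[[0,0,-0.06],[0,0,0],255]]'; python3 -m creep '[[[-0.035,-0.0022,0],[0,0,0],255],[[-0.07,-0.0044,0],[0,0,0],255],[[-0.105,-0.0066,0],[0,0,0],255],[[-0.14,-0.0088,0],[0,0,0],255],[[-0.175,-0.011,0],[0,0,0],255],[[-0.21,-0.0132,0],[0,0,0],255],[[-0.245,-0.0154,0],[0,0,0],255],[[-0.28,-0.0176,0],[0,0,0],255],[[-0.315,-0.0198,0],[0,0,0],255],[[-0.35,-0.022,0],[0,0,0],255],[[-0.385,-0.0242,0],[0,0,0],255],[[-0.42,-0.0264,0],[0,0,0],255],[[-0.449,-0.028,0],[0,0,0],255],[[-0.449,-0.028,0],[0,0,0],255],[[-0.449,-0.028,0],[0,0,0],255]]'; python3 - <<'E'
from h import *
S=cam("scene");T=cam("top")
a=cv2.resize(T["img"][160:280,280:520],(480,240),interpolation=2);b=cv2.resize(S["img"][100:220,220:380],(320,240),interpolation=2)
cv2.imwrite("pics/tray.png",np.hstack([a,b])[:,:,::-1])
E
```

```text
time: 18.22
tool_pos: [0.5296, 0.1223, 0.1159]
orientation: [2.22, 2.22, 0.006]
ft_force: [0.4, 0.2, -0.4]
grip_width: 0.408
time: 19.47
tool_pos: [0.4992, -0.3288, 0.112]
orientation: [2.226, 2.217, -0.001]
ft_force: [0.2, 0.7, -1.5]
grip_width: 0.411
```

View pics/tray.png

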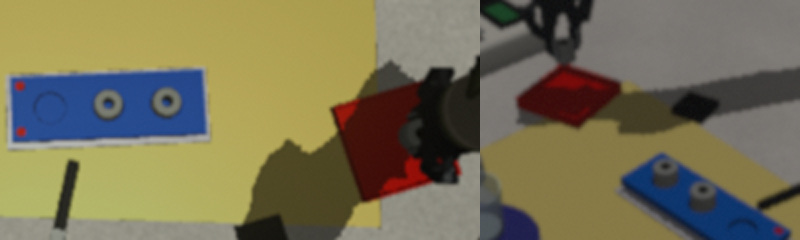

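The top view shows pocket 1 empty and the die held over the tray. The other two dies are still seated.

```bash
python3 -m creep '[[[0,0,0.025],[0,0,0],255],[[0,0,0.05],[0,0,0],255],[[0,0,0.065],[0,0,0],255],[[0,0,0.07],[0,0,0],255],[[0,0,0.07],[0,0,0],255],[[0,0,0.07],[0,0,0],255]]'; python3 -m creep '[[[0,0,0.0015],[0,0,0],255],[[0,0,0.003],[0,0,0],255],[[0,0,0.0045],[0,0,0],255],[[0,0,0.0045],[0,0,0],255]]'
```

```text
time: 20.07
tool_pos: [0.5006, -0.3259, 0.0428]
orientation: [-2.22, -2.223, -0.0]
ft_force: [0.2, 0.4, -2.1]
grip_width: 0.413
time: 20.4
tool_pos: [0.5004, -0.3269, 0.0383]
orientation: [2.221, 2.221, 0.0]
ft_force: [-0.4, -0.0, -0.7]
grip_width: 0.409
```

```bash
python3 -m creep '[[[0,0,0.0007],[0,0,0],255],[[0,0,0.0014],[0,0,0],255],[[0,0,0.0014],[0,0,0],255]]'
```

```text
time: 20.65
tool_pos: [0.5003, -0.327, 0.0376]
orientation: [2.221, 2.221, 0.001]
ft_force: [-1.7, 1.3, 9.1]
grip_width: 0.411
```

Resting on the floor (9 N). Opening part-way and lifting.

```bash
python3 -m creep '[[[0,0,0],[0,0,0],90],[[0,0,0],[0,0,0],90],[[0,0,0],[0,0,0],90],[[0,0,0],[0,0,0],90],[[0,0,0],[0,0,0],90],[[0,0,-0.01],[0,0,0],90],[[0,0,-0.03],[0,0,0],90],[[0,0,-0.06],[0,0,0],90],[[0,0,-0.1],[0,0,0],90],[[0,0,-0.14],[0,0,0],90],[[0,0,-0.18],[0,0,0],90],[[-0.04,-0.04,-0.2],[0,0,0],90],[[-0.07,-0.04,-0.2],[0,0,0],90],[[-0.1,-0.04,-0.2],[0,0,0],90],[[-0.13,-0.04,-0.2],[0,0,0],90],[[-0.13,-0.04,-0.2],[0,0,0],90],[[-0.13,-0.04,-0.2],[0,0,0],90]]'; python3 - <<'E'
from h import *
S=cam("scene");T=cam("top")
a=cv2.resize(T["img"][120:300,180:520],(680,360),interpolation=2);b=cv2.resize(S["img"][120:280,220:440],(330,240),interpolation=2)
o=np.zeros((600,680,3),np.uint8);o[:360]=a;o[360:,:330]=b;o[360:,330:630]=cv2.resize(S["img"][110:190,220:320],(300,240),interpolation=2)
cv2.imwrite("pics/end.png",o[:,:,::-1])
E
```

```text
time: 22.07
tool_pos: [0.4591, -0.4585, 0.2371]
orientation: [2.224, 2.218, -0.001]
ft_force: [0.6, 0.5, 0.1]
grip_width: 0.649
```

View pics/end.png

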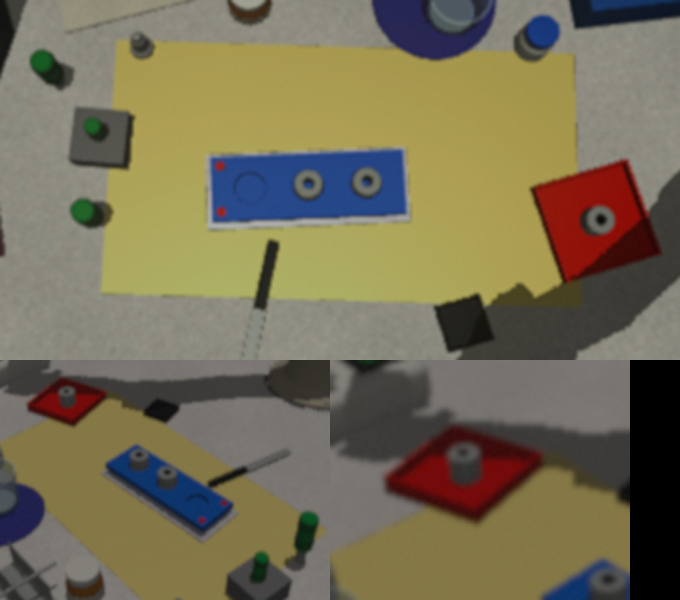

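The die stands upright near the middle of the tray (598,219 in the crop). Dies 2 and 3 are seated at (308,183) and (367,181), and the gauge is in its stand at (93,127). The bystanders haven't moved and the robot is clear, so I'm handing in.

```bash
python3 -c "
from workcell import env
print(env.hand_in())"
```

```text
the job is handed in; nothing more can be done
None
```

I tried the gauge in all three dies, starting at the red-dot end; the first die is the fouled one and now stands upright in the red tray. The job was handed in at about 22 s of the 67 allowed, and no verdict was reported.

- **Die 1 (fouled):** the gauge stopped about 11 mm in with roughly 9 N. Before that, my first two lowerings landed on the edge of the die at about 11–12 N, because the positions worked out from the camera were about 2.5 mm off. I corrected this from the side forces; the highest contact reading in any die was about 12.5 N, though force was read only between moves.
- **Dies 2 and 3 (good):** the gauge went fully home on its shoulder in both, with about 8 N and 5 N.
- **Last checks:** the final pictures show:
  - the gauge upright in its stand, shoulder on the top;
  - the two good dies seated in the rack;
  - the fouled die upright near the middle of the tray;
  - the bystanders by eye where they were, and the robot touching nothing.

The die met the tray floor at about 9 N while still held, then was released. In some crops the held gauge looked slightly tilted, and I could not confirm that. No other check failed or disagreed.

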